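# Find the press weight with the worn sole by its drag

### The job

Three look-alike steel press weights, used to bond chip discs, stand on the near side of the black check plate: two have polished soles, one has a worn, rough sole that drags clearly harder. Without lifting them, slide all three over the plate until each is wholly past the white line, feeling which one drags; only then lift the rough one and lay it on the upper half of the sloping rework rack, where a polished one would slide down. Leave the two polished ones standing on the plate past the line, and do not disturb the tip box, bottle or jar.

Things in the scene. Friction and masses are not known exactly. Their poses are not given: they have to be found in the camera images.
- check_plate: Fixed black stone plate, 300 (own x) by 320 (own y) by 20 mm thick, low friction, no rim. Origin: centre of its underside; z up, its top is 20 mm above the origin. Own +x points away from the robot (within 0.15 rad of world x). A flush white line, 4 mm wide, crosses its top along y at own x = 0; the weights start at negative and must end at positive own x.
- weight_p: One of three steel press weights that look alike, 0.83 to 0.93 kg: flat base 80 (own x) by 60 (own y) by 22 mm; on it, centred, an upright grip rib 12 mm thick along own x, 44 mm long along own y, rising from 22 to 44 mm above the sole. Origin: centre of the sole, z up. The sole is polished or rough, which cannot be seen; exactly one of the three is rough.
- weight_q: Another press weight, same shape and origin as weight_p. The weights start on the plate on the robot's side of the white line, in three places about 100 mm apart along the plate's y, own x within 0.3 rad of the plate's x; which weight starts in which place changes.
- weight_r: Another press weight, same shape and origin as weight_p. Of the three weights, sliding the rough one slowly along the plate takes a level push of roughly 4 to 9 N (less if the pusher also hoists it a little, more if it presses it down), a polished one under 1 N; a brisk first touch can read 3 N or more on any of them.
- rework_rack: Fixed aluminium rework rack: a smooth sheet 170 (own x, level) by 120 mm (own y) sloping up 14 degrees towards own +x, no side walls; top surface 15 mm above the origin at the low end, 36 mm at the dark cross line in the middle (own x = 0), 57 mm at the high end; a lip at the low end. Origin: under the middle, on the work surface. +x away from the robot, within 0.3 rad. Left or right of the plate.
- tip_box: Bystander: loose blue pipette-tip box, 85 by 120 by 57 mm. Origin at the centre of its underside.
- wash_bottle: Bystander: loose white bottle, 60 mm in diameter, 150 mm high. Origin at the centre of its underside.
- jar: Bystander: loose amber jar, 60 mm in diameter, 70 mm high. Origin at the centre of its underside.
Mind the look-alikes: they are no part of the job. Leave any brown or red look-alike of the weight_r alone.

How it is judged:
By the outcome, as a careful person would: the job done as asked, in the order asked, and still so for the second after the job is handed in, with the robot touching nothing.
It also fails if it takes over 72 s, if anything falls off the work surface, if the arm or the gripper's body presses on something with over 40 N, if the wrist force passes 120 N, or if a joint passes its speed limit or range.

### The arm

A 6-joint arm with a two-finger parallel gripper is mounted at the origin on the work surface. World frame = base frame: x ahead of the robot, y to its left, z up, the work surface at z = 0. Lengths are in m, angles in rad, forces in N, time in s.
With the tool pointing down it reaches from about 0.3 to 0.875 m from the base axis. Payload 6.4 kg.
Tool frame: the origin (TCP) lies midway between the tips of the shut fingers; the grasp point (between the pads) lies 19 mm behind it; x points along the fingers, y is the direction in which the jaws open and shut, and the axes are right-handed (so a half turn about x gives the same grasp; the last joint's range is limited). The gripper opens to 85 mm and grips with 20 to 120 N. Pads are 22 mm wide; open, the fingers measure 114 mm over their backs; the gripper's body (76 mm by 85 mm) begins 54 mm behind the grasp point. The pads swing forward as they close: fully open they stand 13 mm farther back than shut.
Start: joints at [-1.393, 0.181, 1.607, -0, 1.354, -0.206], TCP at [0.215, -0.533, 0.205] pointing down, gripper open.
Joint ranges: [-2.99, 2.99], [-0.89, 2.07], [0.3, 2.58], [-1.14, 4.28], [0, 2.63], [-3.12, 3.12]. Speed limits (rad/s): [2.57, 2.57, 3.01, 3.14, 3.14, 3.14].

### API

Orientations are given as a unit quaternion [w, x, y, z].
In Python, from bench import ctrl gives the robot as it stands.
- The arm moves only by the tool step_arm, never from a script. Its argument "motion" is a list of rows, each a list of 7 numbers: the shift along the tool's x, y, z in mm, then the turn, a rotation vector about the tool's x, y, z in degrees, then the closure in counts, from 0 (fully open) to 255 (shut). In form: [[tx, ty, tz, rx, ry, rz, hand], ...]. A call has 1 to 10 rows; each row is the pose to reach, as a shift and turn from the pose commanded when the call began, along the tool's axes at that moment; what a row does not reach only later rows make up. A row lasts 1/8 s, in which the tool goes at most 62.5 mm and 10.7 degrees, less where a joint would pass 70% of its speed; a pose out of reach is approached as far as the arm can. A call with a gripper value outside its range is refused whole. The fingers move at their own pace and stop on an object; the grip force is fixed at half the most. Time passes only in rows, so rows that repeat a pose let the fingers close. It gives the time, the measured TCP pose, the force and the opening at its end, in the units of the state.
- ctrl.get_obs(): the state, without advancing time (a new reading comes with each control period).
- ctrl.camera(name): name is "scene" or "top" or "wrist"; returns (picture, depth): 420x560x3 uint8, red, green, blue; 420x560 float32, m along the optical axis (not along the pixel's ray), 0 where there is no reading.
- ctrl.camera_info(name): a dict with "fx", "fy", "cx", "cy" (pixels), "dist_coeffs" ([k1, k2, p1, p2, k3] as OpenCV has them; the pictures are not rectified), "T" (4x4, takes a point from camera to world coordinates); the wrist camera has in their place "hand_eye" (4x4, takes a point from camera to tool coordinates, whose origin is the TCP and whose axes are the tool frame's). Camera axes: x right, y down, z forward; pixel columns grow to the right and rows downward; lengths in m; the calibration is good to about 2 mm. A picture is of the moment at which its call begins: read the wrist's pose just before it. camera_info takes no time and is no camera call.
- ctrl.hand_in(): hands the job in, once; it reports no verdict.
The state is a dict: "time_s": time; "q": joint angles; "dq": joint speeds; "joint_efforts": joint torques, N m; "eef_pos": TCP position; "eef_rot": TCP orientation; "wrist_force": force on the tool from outside, world axes, zero at the start; "torque": the same for the moment, N m; "opening": opening from 0.0 (shut) to 1.0 (fully open).
Only numpy, scipy, OpenCV 4.12 (cv2) and the standard library are available. Lean on these libraries where they do the work, as an engineer would, in place of code of your own. Each camera call takes 0.05 s, during which the arm holds its last target. There are 200 camera calls.

## Working session

There is one attempt and no reset: what is moved stays moved. The work goes in short steps, Python scripts to look and compute and a tool call to move; the robot and the scene stay as the last step left them, time stands still between calls to the robot, and variables do not carry over. Pictures are saved under pics/ and viewed, about 8 in all and at most 12, crops included, and the job is handed in when it is done.

Besides the shell and the picture viewer there is one more tool, called after "Call:" by a JSON object that holds its "api" and its "payload". step_arm: Moves the arm, as the interface text tells. Its arguments: {"type":"object","properties":{"motion":{"type":"array","items":{"type":"array","items":{"type":"number"}}}},"required":["motion"]}

```bash
ls; mkdir -p pics; python3 - <<'E'
from bench import ctrl
import cv2,numpy as np,json
np.set_printoptions(precision=4,suppress=True)
o=ctrl.get_obs();print(o)
for n in("scene","top"):
    p,d=ctrl.camera(n);cv2.imwrite(f"pics/{n}0.png",p[:,:,::-1]);np.save(f"pics/{n}0.npy",d)
    print(n,ctrl.camera_info(n))
print(ctrl.camera_info("wrist"))
E
```

```text
pics
{'time_s': 0.0, 'q': array([-1.3933,  0.1816,  1.608 ,  0.    ,  1.3538, -0.2063]), 'dq': array([ 0.0003,  0.0003,  0.0007, -0.0017,  0.0017,  0.0008]), 'joint_efforts': array([  0.0002, -44.4866, -35.1341,  -0.0003,   0.0091,  -0.    ]), 'eef_pos': array([ 0.2152, -0.5326,  0.2046]), 'eef_rot': array([ 0.1342,  0.6941,  0.1355, -0.6941]), 'wrist_force': array([ 0.1189, -0.4103,  0.1961]), 'torque': array([-0.0595,  0.0177,  0.0211]), 'opening': 1.0027233643996625}
scene {'fx': 488.5205122534796, 'fy': 488.5205122534796, 'cx': 284.41917406504257, 'cy': 204.55856771607006, 'dist_coeffs': array([-0.1043,  0.    ,  0.    ,  0.    ,  0.    ]), 'T': array([[ 0.3941,  0.7123, -0.5807,  1.2628],
       [ 0.919 , -0.3133,  0.2393, -0.3195],
       [-0.0115, -0.628 , -0.7781,  1.0652],
       [ 0.    ,  0.    ,  0.    ,  1.    ]])}
top {'fx': 383.0570097186484, 'fy': 383.0570097186484, 'cx': 277.93919939072254, 'cy': 210.91969714945725, 'dist_coeffs': array([-0.0604,  0.    ,  0.    ,  0.    ,  0.    ]), 'T': array([[-0.0045, -0.9914,  0.131 ,  0.4003],
       [-0.9999,  0.0062,  0.012 ,  0.0001],
       [-0.0127, -0.1309, -0.9913,  0.8936],
       [ 0.    ,  0.    ,  0.    ,  1.    ]])}
{'fx': 326.68438337764655, 'fy': 326.68438337764655, 'cx': 283.1378801736168, 'cy': 205.23674504395333, 'dist_coeffs': array([-0.0038,  0.    ,  0.    ,  0.    ,  0.    ]), 'hand_eye': array([[-0.0003, -0.306 ,  0.952 , -0.1679],
       [ 1.    , -0.0006,  0.0002, -0.0025],
       [ 0.0005,  0.952 ,  0.306 , -0.0778],
       [ 0.    ,  0.    ,  0.    ,  1.    ]])}
```

View pics/top0.png

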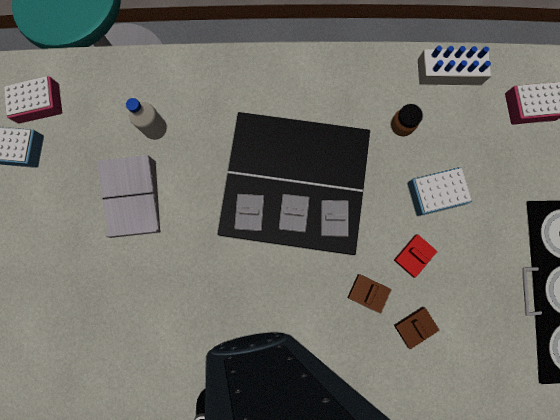

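View pics/scene0.png

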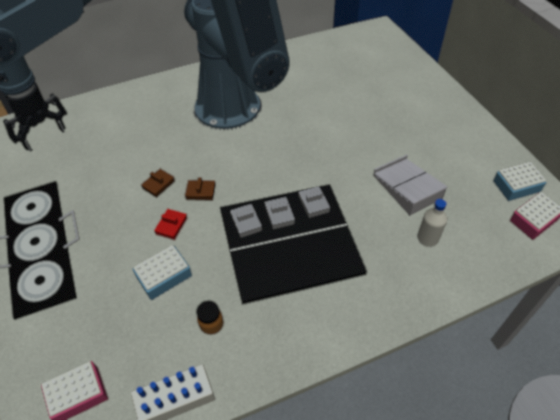

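The top view shows the black plate with corners (238,113), (370,128), (356,254) and (219,236), and the line from (229,174) to (363,190). The grey weights are at (249,212), (294,212) and (335,217), and the rack is at (129,196). The bottle is at (140,112), the jar at (406,120) and the tip box at (442,190).

Could be mistaken for weights: brown (370,293), brown (416,327), red (415,255). All three are off the plate and the wrong colour, so I choose the three grey ones on the plate. The scene view agrees.

```bash
cat > h.py <<'E'
import cv2,numpy as np
from bench import ctrl
from scipy.spatial.transform import Rotation as R
np.set_printoptions(precision=4,suppress=True)
def pose():
    o=ctrl.get_obs();w,x,y,z=o['eef_rot'];T=np.eye(4);T[:3,:3]=R.from_quat([x,y,z,w]).as_matrix();T[:3,3]=o['eef_pos'];return T
def cast(name,px,z,Tw=None):
    i=ctrl.camera_info(name);K=np.array([[i['fx'],0,i['cx']],[0,i['fy'],i['cy']],[0,0,1]])
    T=i['T'] if 'T' in i else Tw@i['hand_eye']
    u=cv2.undistortPoints(np.array(px,float).reshape(-1,1,2),K,i['dist_coeffs']).reshape(-1,2)
    d=np.c_[u,np.ones(len(u))]@T[:3,:3].T;o=T[:3,3]
    return o+d*((z-o[2])/d[:,2])[:,None]
E
python3 - <<'E'
from h import *
im=cv2.imread('pics/top0.png');hsv=cv2.cvtColor(im,cv2.COLOR_BGR2HSV)
# plate: dark hull
m=((hsv[...,2]<60)*255).astype('uint8');m[:100]=0;m[265:]=0;m[:,:200]=0;m[:,385:]=0
h=cv2.convexHull(np.argwhere(m)[:,::-1].astype(np.float32))
P=cast('top',h,.02)
r=cv2.minAreaRect(P[:,:2].astype(np.float32)*1000);print('plate',r)
line=cast('top',[[229,174],[363,190]],.02);print('line',line)
# weights
w=((hsv[...,2]>75)*255).astype('uint8');w[:192]=0;w[245:]=0;w[:,:228]=0;w[:,354:]=0
for c in cv2.findContours(w,0,2)[0]:
    if cv2.contourArea(c)<300:continue
    rr=cv2.minAreaRect(cast('top',c,.042)[:,:2].astype(np.float32)*1000);print('w',cv2.boundingRect(c),rr)
# rack
print('rack corners',cast('top',[[99,158],[151,154]],.057),cast('top',[[159,233],[108,237]],.015),'mid',cast('top',[[103,198],[156,194]],.036))
c=im[100:260,90:450];cv2.imwrite('pics/crop0.png',cv2.resize(c,None,fx=2.2,fy=2.2,interpolation=2))
print(cast('top',[[134,103]],.15),cast('top',[[409,112]],.07))
E
```

```text
plate ((585.369140625, -28.85491943359375), (317.7164611816406, 298.8288269042969), 81.43743896484375)
line [[ 0.6035  0.1247  0.02  ]
 [ 0.5634 -0.1867  0.02  ]]
w (321, 200, 27, 37) ((496.89208984375, -114.7947998046875), (58.36498260498047, 80.9522705078125), 88.41287994384766)
w (279, 194, 30, 38) ((508.963623046875, -24.765911102294922), (60.54669952392578, 80.70635986328125), 82.88345336914062)
w (234, 194, 30, 37) ((511.5773620605469, 75.96392822265625), (60.96218490600586, 80.83348083496094), 85.82988739013672)
rack corners [[0.6358 0.42   0.057 ]
 [0.6433 0.2986 0.057 ]] [[0.4664 0.2869 0.015 ]
 [0.4574 0.4079 0.015 ]] mid [[0.5463 0.4149 0.036 ]
 [0.5545 0.2903 0.036 ]]
[[0.7262 0.3066 0.15  ]] [[ 0.733  -0.2874  0.07  ]]
```

View pics/crop0.png

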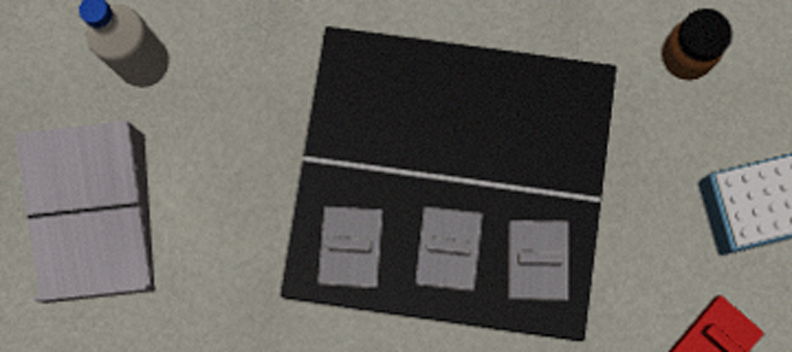

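The crop confirms three identical grey weights on the plate and the rack to its left, with its high end away from the robot. Sizes agree with the description: plate 318x299 mm, weights 60x81 mm. The plan is to straddle each rib with loosely closed jaws and push it with the rear finger along the plate's x.

```bash
cat >> h.py <<'E'
def plan(p,yaw,T=None):
    T=pose() if T is None else T
    best=None
    for s in(0,np.pi):
        a=yaw+s;y=np.array([np.cos(a),np.sin(a),0]);x=np.array([0,0,-1.]);G=np.c_[x,y,np.cross(x,y)]
        rv=np.degrees(R.from_matrix(T[:3,:3].T@G).as_rotvec())
        if best is None or np.linalg.norm(rv)<np.linalg.norm(best[1]):best=(T[:3,:3].T@(np.array(p)-T[:3,3])*1000,rv,s)
    return best
PC=np.array([.5854,-.0289]);PY=np.radians(-8.56)
def plate(x,y,z):
    return np.r_[PC+R.from_euler('z',PY).as_matrix()[:2,:2]@[x,y],z]
E
python3 - <<'E'
from h import *
print(pose());print(plan([.497,-.115,.12],PY))
M=R.from_euler('z',PY).as_matrix()[:2,:2]
for p in([.4969,-.1148],[.509,-.0248],[.5116,.076]):print(M.T@(np.array(p)-PC))
E
```

```text
[[-0.0003  0.3744 -0.9272  0.2152]
 [ 0.0016 -0.9272 -0.3744 -0.5326]
 [-1.     -0.0016 -0.0003  0.2047]
 [ 0.      0.      0.      1.    ]]
(array([  85.2345, -281.5924, -417.6373]), array([-59.4498,  -0.0633,   0.0733]), 0)
[-0.0747 -0.0981]
[-0.0762 -0.0073]
[-0.0886  0.0927]
```

Call:
{"api": "step_arm", "payload": {"motion": [[8,-28,-42,-6,0,0,135],[17,-56,-84,-12,0,0,135],[25,-84,-125,-18,0,0,135],[34,-113,-167,-24,0,0,135],[42,-141,-209,-30,0,0,135],[51,-169,-251,-36,0,0,135],[60,-197,-292,-42,0,0,135],[68,-225,-334,-48,0,0,135],[77,-253,-376,-54,0,0,135],[85,-282,-418,-59.4,0,0,135]]}}

```text
time_s: 1.35
eef_pos: [0.4978, -0.1136, 0.12]
eef_rot: [-0.462, -0.535, -0.462, 0.535]
wrist_force: [0.2, -0.6, -0.2]
opening: 0.469
```

```bash
python3 - <<'E'
from h import *
T=pose();p,d=ctrl.camera('wrist');cv2.imwrite('pics/w1.png',p[:,:,::-1])
print(T,ctrl.get_obs()['opening'],ctrl.get_obs()['wrist_force'],plan([.497,-.115,.046],PY))
E
```

```text
[[-0.0003  0.9892 -0.1465  0.4978]
 [ 0.0001 -0.1465 -0.9892 -0.1136]
 [-1.     -0.0003 -0.      0.12  ]
 [ 0.      0.      0.      1.    ]] 0.4734844497835255 [-1.3466  3.8237 -0.8087] (array([73.0094, -1.5236,  6.9904]), array([ 0.4813, -0.2112,  0.0183]), 0)
```

View pics/w1.png

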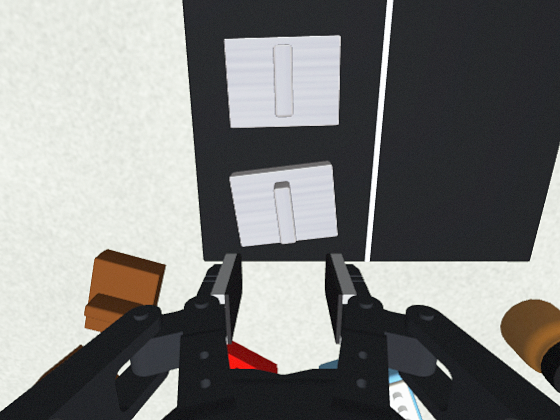

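The wrist view shows weight R at (285,205) with its rib from (282,184) to (288,242), and M's rib from (283,45) to (283,116). I'll cast the rib to check the position from near.

```bash
python3 - <<'E'
from h import *
T=pose()
print(cast('wrist',[[282,187],[288,242],[283,45],[283,116],[232,178],[331,168],[337,237],[244,245]],.064,T)[:4])
c=cast('wrist',[[230,176],[331,165],[337,237],[242,246]],.042,T);print(c,c.mean(0))
c=cast('wrist',[[225,39],[340,36],[339,125],[231,127]],.042,T);print(c,c.mean(0))
print(cast('wrist',[[393,0],[367,260],[204,261]],.02,T))
E
```

```text
[[ 0.5001 -0.0862  0.064 ]
 [ 0.4985 -0.1285  0.064 ]
 [ 0.5136  0.0037  0.064 ]
 [ 0.5076 -0.0384  0.064 ]]
[[ 0.461  -0.0775  0.042 ]
 [ 0.5384 -0.08    0.042 ]
 [ 0.5375 -0.1395  0.042 ]
 [ 0.4596 -0.1365  0.042 ]] [ 0.4991 -0.1084  0.042 ]
[[ 0.4756  0.0162  0.042 ]
 [ 0.553   0.007   0.042 ]
 [ 0.5471 -0.0514  0.042 ]
 [ 0.4687 -0.0417  0.042 ]] [ 0.5111 -0.0174  0.042 ]
[[ 0.5967  0.0282  0.02  ]
 [ 0.5649 -0.1757  0.02  ]
 [ 0.4184 -0.1559  0.02  ]]
```

Call:
{"api": "step_arm", "payload": {"motion": [[20,0,-4,0,0,0,135],[45,0,-4,0,0,0,150],[65,0,-4,0,0,0,165],[73,0,-4,0,0,0,178],[73,0,-4,0,0,0,178],[73,0,-4,0,0,0,178],[73,0,-4,0,0,0,178]]}}

```text
time_s: 2.28
eef_pos: [0.4986, -0.1116, 0.0484]
eef_rot: [0.462, 0.536, 0.461, -0.536]
wrist_force: [-0.6, -0.1, 0.2]
opening: 0.302
```

```bash
python3 - <<'E'
from h import *
T=pose();p,d=ctrl.camera('wrist');cv2.imwrite('pics/w2.png',p[:,:,::-1])
print(T,plate(.075,-.098,.046),plan(plate(.075,-.095,.046),PY))
E
```

```text
[[ 0.0014  0.9887 -0.1498  0.4986]
 [-0.0007 -0.1498 -0.9887 -0.1116]
 [-1.      0.0015  0.0005  0.0484]
 [ 0.      0.      0.      1.    ]] [ 0.645 -0.137  0.046] (array([  2.5016, 148.6352,   0.2302]), array([-0.0532,  0.0251, -0.0836]), 0)
```

View pics/w2.png

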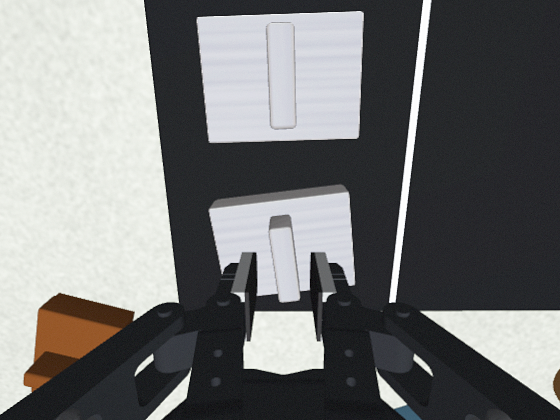

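The rib lies between the pads, from (281,217) to (289,300). I'll recompute its centre now that the arm is still.

```bash
python3 - <<'E'
from h import *
T=pose()
c=cast('wrist',[[281,222],[289,301],[283,25],[283,127]],.064,T);print(c,c[:2].mean(0),c[2:].mean(0))
c=cast('wrist',[[198,17],[363,12],[358,138],[209,143]],.042,T);print(c.mean(0))
# TCP in image
i=ctrl.camera_info('wrist');P=np.linalg.inv(i['hand_eye'])@[0,0,0,1];print(P[:2]/P[2]*i['fx']+[i['cx'],i['cy']])
P=np.linalg.inv(T@i['hand_eye'])@[.499,-.111,.064,1];print(P[:2]/P[2]*i['fx']+[i['cx'],i['cy']])
E
```

```text
[[ 0.4991 -0.0888  0.064 ]
 [ 0.4964 -0.1345  0.064 ]
 [ 0.5132 -0.0024  0.064 ]
 [ 0.507  -0.0433  0.064 ]] [ 0.4977 -0.1116  0.064 ] [ 0.5101 -0.0229  0.064 ]
[ 0.5096 -0.0227  0.042 ]
[286.271  249.5365]
[287.4063 261.719 ]
```

Call:
{"api": "step_arm", "payload": {"motion": [[1,2,0,0,0,0,178],[2,4,0,0,0,0,178],[2,6,0,0,0,0,178],[2,9,0,0,0,0,178],[2,12,0,0,0,0,178],[2,16,0,0,0,0,178],[2,20,0,0,0,0,178],[2,24,0,0,0,0,178],[2,28,0,0,0,0,178],[2,32,0,0,0,0,178]]}}

```text
time_s: 3.58
eef_pos: [0.5298, -0.116, 0.0455]
eef_rot: [-0.461, -0.536, -0.461, 0.536]
wrist_force: [0.1, -0.4, 0.7]
opening: 0.302
```

Call:
{"api": "step_arm", "payload": {"motion": [[0,5,0,0,0,0,178],[0,10,0,0,0,0,178],[0,15,0,0,0,0,178],[0,20,0,0,0,0,178],[0,25,0,0,0,0,178],[0,30,0,0,0,0,178],[0,35,0,0,0,0,178],[0,40,0,0,0,0,178],[0,45,0,0,0,0,178],[0,50,0,0,0,0,178]]}}

```text
time_s: 4.82
eef_pos: [0.5793, -0.1235, 0.0455]
eef_rot: [0.461, 0.536, 0.461, -0.536]
wrist_force: [0.0, -0.6, -0.7]
opening: 0.303
```

Call:
{"api": "step_arm", "payload": {"motion": [[0,5,0,0,0,0,178],[0,10,0,0,0,0,178],[0,15,0,0,0,0,178],[0,20,0,0,0,0,178],[0,25,0,0,0,0,178],[0,30,0,0,0,0,178],[0,35,0,0,0,0,178],[0,40,0,0,0,0,178],[0,45,0,0,0,0,178]]}}

```text
time_s: 5.95
eef_pos: [0.6238, -0.1303, 0.0455]
eef_rot: [-0.461, -0.536, -0.461, 0.536]
wrist_force: [0.5, -0.2, -0.2]
opening: 0.301
```

Call:
{"api": "step_arm", "payload": {"motion": [[0,4,0,0,0,0,178],[0,8,0,0,0,0,178],[0,12,0,0,0,0,178],[0,16,0,0,0,0,178],[0,19,0,0,0,0,178],[0,22,0,0,0,0,178],[0,25,0,0,0,0,178],[0,27,0,0,0,0,178]]}}

```text
time_s: 6.95
eef_pos: [0.6504, -0.1343, 0.0455]
eef_rot: [0.461, 0.536, 0.461, -0.536]
wrist_force: [0.5, 0.1, -0.6]
opening: 0.303
```

```bash
python3 - <<'E'
from h import *
T=pose();p,d=ctrl.camera('wrist');cv2.imwrite('pics/w3.png',p[:,:,::-1])
M=R.from_euler('z',PY).as_matrix()[:2,:2]
print(M.T@(T[:2,3]-PC))
A=T.copy()
print(plan([.510,-.0228,.046],PY))
E
```

```text
[ 0.0799 -0.0946]
(array([  -0.5044, -155.6461,  -89.2457]), array([-0.0524,  0.001 , -0.0141]), 0)
```

View pics/w3.png

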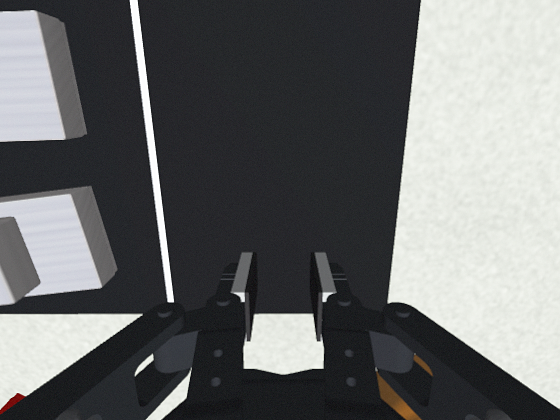

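```bash
python3 - <<'E'
from h import *
T=pose();p,d=ctrl.camera('wrist');i=ctrl.camera_info('wrist');E=T@i['hand_eye']
for (u,v) in [(30,100),(40,220),(5,240),(20,70),(300,150),(100,150),(245,265),(242,330),(320,265)]:
    z=d[v,u];P=E@[(u-i['cx'])/i['fx']*z,(v-i['cy'])/i['fy']*z,z,1];print((u,v),z,P[:3])
q,dt=ctrl.camera('top');cv2.imwrite('pics/top3.png',q[:,:,::-1])
hsv=cv2.cvtColor(q,cv2.COLOR_RGB2HSV)
w=((hsv[...,2]>75)*255).astype('uint8');w[:120]=0;w[245:]=0;w[:,:228]=0;w[:,354:]=0
for c in cv2.findContours(w,0,2)[0]:
    if cv2.contourArea(c)>100:print(cv2.boundingRect(c),cv2.minAreaRect(cast('top',c,.042)[:,:2].astype(np.float32)*1000))
E
```

```text
(30, 100) 0.1636079 [ 0.5355 -0.0356  0.0415]
(40, 220) 0.18379186 [ 0.516  -0.0976  0.041 ]
(5, 240) 0.17390046 [ 0.5038 -0.1025  0.0535]
(20, 70) 0.16054933 [ 0.5351 -0.0213  0.0402]
(300, 150) 0.19221812 [ 0.6665 -0.0838  0.0205]
(100, 150) 0.19394593 [ 0.5491 -0.0662  0.0187]
(245, 265) 0.14050363 [ 0.6345 -0.119   0.0876]
(242, 330) 0.11596111 [ 0.6347 -0.1293  0.1166]
(320, 265) 0.14042537 [ 0.6664 -0.1238  0.0876]
(228, 237, 24, 8) ((446.9763488769531, 96.34352111816406), (51.47475051879883, 15.575512886047363), 89.76825714111328)
(234, 194, 30, 37) ((511.41973876953125, 75.90162658691406), (61.48477554321289, 81.43506622314453), 85.83350372314453)
(228, 171, 63, 11) ((593.4667358398438, 53.36040496826172), (143.23451232910156, 6.197577476501465), 81.46329498291016)
(267, 143, 87, 102) ((553.7710571289062, -63.823814392089844), (190.9133758544922, 235.6404571533203), 88.2127456665039)
(299, 120, 55, 39) ((679.6304321289062, -101.43690490722656), (125.8150863647461, 90.9589614868164), 89.66448974609375)
(228, 120, 9, 50) ((668.7977905273438, 115.60536193847656), (117.15652465820312, 18.693307876586914), 0.8767196536064148)
```

View pics/top3.png

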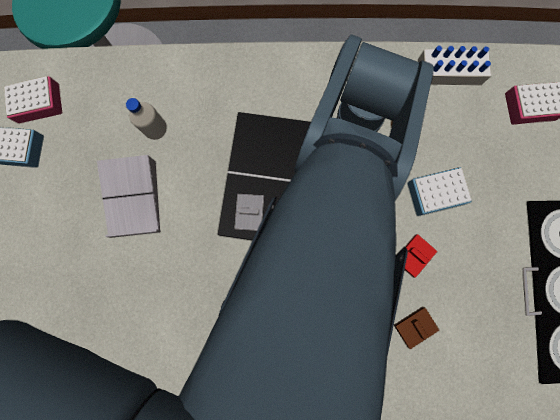

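No weight moved: w3 shows R still before the line (rib at (15,260)) and the jaws empty, so the tips passed above the rib. I'll measure where the tips really are in the tool frame.

```bash
python3 - <<'E'
from h import *
p,d=ctrl.camera('wrist');i=ctrl.camera_info('wrist');E=i['hand_eye']
v,u=np.mgrid[0:420,0:560];C=np.stack([(u-i['cx'])/i['fx']*d,(v-i['cy'])/i['fy']*d,d],-1)@E[:3,:3].T+E[:3,3]
C*=1000
for col in(225,230,236,240,244,248,252,255,318,322,330):
    print(col,[(r,*C[r,col].round().astype(int)) for r in range(225,345,8)])
E
```

```text
225 [(225, np.int64(26), np.int64(-39), np.int64(-5)), (233, np.int64(26), np.int64(-39), np.int64(1)), (241, np.int64(26), np.int64(-39), np.int64(6)), (249, np.int64(26), np.int64(-40), np.int64(12)), (257, np.int64(26), np.int64(-40), np.int64(18)), (265, np.int64(25), np.int64(-40), np.int64(23)), (273, np.int64(-42), np.int64(-27), np.int64(-9)), (281, np.int64(-48), np.int64(-26), np.int64(-9)), (289, np.int64(-54), np.int64(-25), np.int64(-9)), (297, np.int64(-70), np.int64(-22), np.int64(-15)), (305, np.int64(-73), np.int64(-21), np.int64(-14)), (313, np.int64(-77), np.int64(-21), np.int64(-14)), (321, np.int64(-81), np.int64(-20), np.int64(-14)), (329, np.int64(-90), np.int64(-18), np.int64(-18)), (337, np.int64(-94), np.int64(-18), np.int64(-19))]
230 [(225, np.int64(26), np.int64(-36), np.int64(-5)), (233, np.int64(25), np.int64(-36), np.int64(0)), (241, np.int64(26), np.int64(-36), np.int64(6)), (249, np.int64(25), np.int64(-36), np.int64(12)), (257, np.int64(26), np.int64(-37), np.int64(18)), (265, np.int64(-35), np.int64(-26), np.int64(-9)), (273, np.int64(-42), np.int6
[... 6605 characters left out ...]
33, np.int64(26), np.int64(28), np.int64(1)), (241, np.int64(25), np.int64(28), np.int64(6)), (249, np.int64(26), np.int64(29), np.int64(12)), (257, np.int64(26), np.int64(29), np.int64(18)), (265, np.int64(-34), np.int64(20), np.int64(-9)), (273, np.int64(-50), np.int64(17), np.int64(-13)), (281, np.int64(-55), np.int64(17), np.int64(-13)), (289, np.int64(-61), np.int64(16), np.int64(-13)), (297, np.int64(-69), np.int64(15), np.int64(-15)), (305, np.int64(-72), np.int64(14), np.int64(-14)), (313, np.int64(-77), np.int64(14), np.int64(-14)), (321, np.int64(-80), np.int64(13), np.int64(-13)), (329, np.int64(-91), np.int64(11), np.int64(-19)), (337, np.int64(-94), np.int64(11), np.int64(-18))]
```

Measured in the tool frame, the finger tips are about 33 mm behind the reported TCP at this opening: pad face x = -34 to -62 mm, y = ±14. World depths are consistent, with the plate at 0.020 and the base top at 0.041. So the fingers really did pass about 15 mm above the ribs, and I need to go about 30 mm lower. I'll return, descend part way, check, then go on.

Call:
{"api": "step_arm", "payload": {"motion": [[-5,-30,0,0,0,0,150],[-5,-75,0,0,0,0,150],[-5,-120,2,0,0,0,150],[-5,-145,2,0,0,0,150],[-5,-154,2,0,0,0,150],[5,-154,2,0,0,0,150],[15,-154,2,0,0,0,150],[22,-154,2,0,0,0,150],[22,-154,2,0,0,0,150]]}}

```text
time_s: 8.28
eef_pos: [0.4972, -0.1129, 0.0223]
eef_rot: [-0.46, -0.536, -0.462, 0.536]
wrist_force: [0.1, 0.3, 1.2]
opening: 0.416
```

```bash
cat > tip.py <<'E'
from h import *
T=pose();p,d=ctrl.camera('wrist');i=ctrl.camera_info('wrist');E=T@i['hand_eye']
import sys;cv2.imwrite(f'pics/{sys.argv[1]}.png',p[:,:,::-1])
v,u=np.mgrid[0:420,0:560];L=np.stack([(u-i['cx'])/i['fx']*d,(v-i['cy'])/i['fy']*d,d],-1)
W=L@E[:3,:3].T+E[:3,3]
o=ctrl.get_obs();print(o['time_s'],T[:3,3],o['opening'],o['wrist_force'])
tl=L@i['hand_eye'][:3,:3].T+i['hand_eye'][:3,3]
f=(d>0)&(tl[...,0]<-25)&(tl[...,0]>-60)&(abs(tl[...,1])<45)&(abs(tl[...,2])<16)
print('lowest gripper z',np.percentile(W[f][:,2],1))
# rib-top points near TCP
r=(d>0)&(abs(W[...,2]-.064)<.003)&(np.hypot(W[...,0]-T[0,3],W[...,1]-T[1,3])<.06)
if r.sum()>30:
    q=W[r];print('rib pts n',r.sum(),'ymin/max',q[:,1].min(),q[:,1].max(),'rect',cv2.minAreaRect(q[:,:2].astype(np.float32)*1000))
E
python3 tip.py w4
```

```text
8.325 [ 0.4972 -0.1129  0.0223] 0.4105401661907822 [-0.3025 -0.3909  0.6543]Traceback (most recent call last):
  File "tip.py", line 9, in <module>
    print('lowest gripper z',np.percentile(W[f][:,2],1))
                             ~~~~~~~~~~~~~^^^^^^^^^^^^^
    return _quantile_unchecked(
        a, q, axis, out, overwrite_input, method, keepdims, weights)
    return _ureduce(a,
                    func=_quantile_ureduce_func,
    ...<5 lines>...
                    overwrite_input=overwrite_input,
                    method=method)
    r = func(a, **kwargs)
    result = _quantile(arr,
                       quantiles=q,
    ...<2 lines>...
                       out=out,
                       weights=wgt)
    slices_having_nans = np.isnan(arr[-1, ...])
                                  ~~~^^^^^^^^^
IndexError: index -1 is out of bounds for axis 0 with size 0
```

View pics/w4.png

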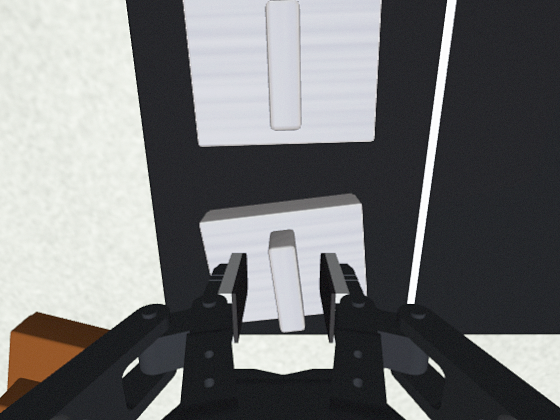

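Pads stand either side of R's rib, which runs from (283,232) to (290,330). That depth frame was empty at the fingers, so I'll read again.

```bash
python3 tip.py w5; python3 - <<'E'
from h import *
p,d=ctrl.camera('wrist');print((d>0).mean(),d[150:420:30,240],d[300,285],d[260:330:10,287])
E
```

```text
8.375 [ 0.4975 -0.113   0.0228] 0.410778078244626 [ 1.0461 -0.1098  0.088 ]
0.9960799319727891 [0.1708 0.1753 0.1683 0.162  0.1363 0.132  0.1323 0.2375 0.0793] 0.14867693 [0.1408 0.1435 0.1455 0.1457 0.1484 0.1483 0.1511]Traceback (most recent call last):
  File "tip.py", line 9, in <module>
    print('lowest gripper z',np.percentile(W[f][:,2],1))
                             ~~~~~~~~~~~~~^^^^^^^^^^^^^
    return _quantile_unchecked(
        a, q, axis, out, overwrite_input, method, keepdims, weights)
    return _ureduce(a,
                    func=_quantile_ureduce_func,
    ...<5 lines>...
                    overwrite_input=overwrite_input,
                    method=method)
    r = func(a, **kwargs)
    result = _quantile(arr,
                       quantiles=q,
    ...<2 lines>...
                       out=out,
                       weights=wgt)
    slices_having_nans = np.isnan(arr[-1, ...])
                                  ~~~^^^^^^^^^
IndexError: index -1 is out of bounds for axis 0 with size 0
```

My filter used millimetres on metre values. I'll fix the units.

```bash
sed -i "s/E\[:3,3\]$/E[:3,3]/; s/tl=L@\(.*\)$/tl=1000*(L@\1)/" tip.py; python3 tip.py w6
```

```text
8.475 [ 0.4979 -0.1133  0.0235] 0.40870326461655987 [-0.083   0.698  -0.0318]
lowest gripper z 0.05237843063718403
rib pts n 2797 ymin/max -0.13619673689910455 -0.09162939356723976 rect ((495.23687744140625, -106.94039916992188), (44.81938552856445, 50.50712966918945), 44.56283187866211)
```

Call:
{"api": "step_arm", "payload": {"motion": [[5,0,1,0,0,0,150],[10,0,2,0,0,0,165],[10,0,2,0,0,0,178],[10,0,2,0,0,0,178],[10,0,2,0,0,0,178]]}}

```text
time_s: 9.1
eef_pos: [0.5001, -0.1167, 0.016]
eef_rot: [0.463, 0.537, 0.459, -0.535]
wrist_force: [-0.4, -0.1, 14.6]
opening: 0.303
```

Call:
{"api": "step_arm", "payload": {"motion": [[0,2,0,0,0,0,178],[0,4,0,0,0,0,178],[0,6,0,0,0,0,178],[0,8,0,0,0,0,178],[0,10,0,0,0,0,178],[0,13,0,0,0,0,178],[0,16,0,0,0,0,178],[0,20,0,0,0,0,178],[0,24,0,0,0,0,178],[0,28,0,0,0,0,178]]}}

```text
time_s: 10.35
eef_pos: [0.5272, -0.1206, 0.016]
eef_rot: [0.463, 0.537, 0.46, -0.536]
wrist_force: [-2.1, -0.3, 16.7]
opening: 0.303
```

```bash
python3 tip.py w7
```

```text
10.4 [ 0.5272 -0.1206  0.016 ] 0.30483830900588776 [-1.4956  0.6918 14.9388]
lowest gripper z 0.041011683700068295
rib pts n 3081 ymin/max -0.14216862843064715 -0.09743261344289914 rect ((524.9579467773438, -116.06562042236328), (39.1325569152832, 47.201454162597656), 46.932071685791016)
```

View pics/w7.png

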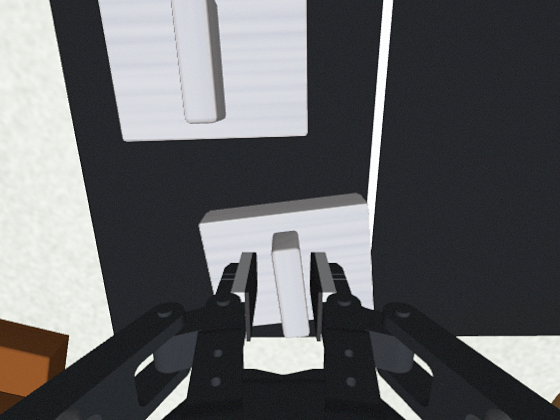

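Tips are resting on the base with 15 N and dragging the weight with only 2 N, already a hint that R is polished. I'll raise 6 mm to get off it and keep pushing on the rib (viewed 9 pictures).

Call:
{"api": "step_arm", "payload": {"motion": [[-3,0,0,0,0,0,178],[-6,2,0,0,0,0,178],[-6,4,0,0,0,0,178],[-6,7,0,0,0,0,178],[-6,11,0,0,0,0,178],[-6,15,0,0,0,0,178],[-6,20,0,0,0,0,178],[-6,25,0,0,0,0,178],[-6,30,0,0,0,0,178],[-6,35,0,0,0,0,178]]}}

```text
time_s: 11.65
eef_pos: [0.5599, -0.1247, 0.0194]
eef_rot: [-0.461, -0.536, -0.461, 0.536]
wrist_force: [-0.3, 0.1, -1.9]
opening: 0.298
```

```bash
sed -i "s/r.sum()>30/r.sum()>30 and 1/" tip.py; cat >> tip.py <<'E'
M=R.from_euler('z',PY).as_matrix()[:2,:2]
print('tcp in plate',M.T@(T[:2,3]-PC))
# base tops: nearest weight's far corner via base-level points
b=(d>0)&(abs(W[...,2]-.0415)<.003);n,lab,st,_=cv2.connectedComponentsWithStats(b.astype('uint8'))
for k in range(1,n):
    if st[k,4]>800:
        q=(W[lab==k][:,:2]-PC)@M;print('base comp plate x',q[:,0].min(),q[:,0].max(),'y',q[:,1].min(),q[:,1].max(),st[k])
E
python3 tip.py w8
```

```text
11.7 [ 0.5599 -0.1247  0.0194] 0.2990500036137315 [ 0.4028 -0.2158  0.1737]
lowest gripper z 0.04964016740029048
rib pts n 2890 ymin/max -0.14653703937402063 -0.1017223651112044 rect ((556.4410400390625, -120.11636352539062), (49.378658294677734, 39.98822021484375), 33.7540397644043)
tcp in plate [-0.0109 -0.0985]
base comp plate x -0.11682205785892462 -0.03503178480786136 y -0.035931385783947646 0.019552701477530535 [   19     0   214   143 20334]
base comp plate x -0.05948405196687309 0.020685224513820287 y -0.12977681409972475 -0.06910387831236167 [ 186  212  167  109 9972]
```

Call:
{"api": "step_arm", "payload": {"motion": [[0,3,0,0,0,0,178],[0,7,0,0,0,0,178],[0,12,0,0,0,0,178],[0,17,0,0,0,0,178],[0,22,0,0,0,0,178],[0,27,0,0,0,0,178],[0,32,0,0,0,0,178],[0,37,0,0,0,0,178],[0,42,0,0,0,0,178],[0,47,0,0,0,0,178]]}}

```text
time_s: 12.95
eef_pos: [0.6064, -0.1317, 0.0195]
eef_rot: [0.461, 0.536, 0.461, -0.536]
wrist_force: [-0.8, -0.8, 0.7]
opening: 0.301
```

Call:
{"api": "step_arm", "payload": {"motion": [[0,5,0,0,0,0,178],[0,10,0,0,0,0,178],[0,15,0,0,0,0,178],[0,20,0,0,0,0,178],[0,25,0,0,0,0,178],[0,30,0,0,0,0,178],[0,35,0,0,0,0,178],[0,40,0,0,0,0,178],[0,45,0,0,0,0,178],[0,48,0,0,0,0,178]]}}

```text
time_s: 14.2
eef_pos: [0.6539, -0.1389, 0.0195]
eef_rot: [0.461, 0.536, 0.461, -0.536]
wrist_force: [-0.8, -0.5, 0.9]
opening: 0.301
```

```bash
python3 tip.py w9; python3 - <<'E'
from h import *
print(plan([.510,-.0228,.0195],PY),plan([.5116,.078,.0195],PY))
E
```

```text
14.25 [ 0.6539 -0.1389  0.0195] 0.3036234538366787 [-0.4983  0.4621 -0.1954]
lowest gripper z 0.049481031232713524
rib pts n 2887 ymin/max -0.16093205126570095 -0.11605144099388895 rect ((650.5511474609375, -134.41622924804688), (49.591793060302734, 39.942626953125), 33.76816940307617)
tcp in plate [ 0.0841 -0.0986]
base comp plate x -0.043010260615651774 -0.03401093369570787 y -0.033799660036675075 -0.0002529227914663834 [  0  55  22  83 901]
base comp plate x 0.035420305770383194 0.11556562125932783 y -0.12991442222702856 -0.06915110611566547 [ 186  212  167  109 9989]
(array([  -0.0663, -159.9236,  -93.2751]), array([-0.0506,  0.0049, -0.0305]), 0) (array([  -0.0821, -173.4332, -193.1785]), array([-0.0506,  0.0049, -0.0305]), 0)
```

R is wholly past the line (plate x 35 to 116 mm) at under 1 N, so it is polished. Next is M.

Call:
{"api": "step_arm", "payload": {"motion": [[0,-3,0,0,0,0,160],[-16,-3,0,0,0,0,150],[-32,-5,-2,0,0,0,150],[-32,-40,-25,0,0,0,150],[-32,-85,-50,0,0,0,150],[-32,-125,-75,0,0,0,150],[-32,-152,-90,0,0,0,150],[-32,-160,-92,0,0,0,150],[-16,-160,-92,0,0,0,150],[-5,-160,-92,0,0,0,150]]}}

```text
time_s: 15.5
eef_pos: [0.5099, -0.0247, 0.0237]
eef_rot: [0.461, 0.536, 0.461, -0.536]
wrist_force: [0.9, -0.1, -0.2]
opening: 0.412
```

Call:
{"api": "step_arm", "payload": {"motion": [[3,0,0,0,0,0,165],[5,0,0,0,0,0,178],[5,0,0,0,0,0,178],[5,0,0,0,0,0,178]]}}

```text
time_s: 16.0
eef_pos: [0.5094, -0.024, 0.0197]
eef_rot: [0.461, 0.536, 0.461, -0.536]
wrist_force: [0.4, 0.4, 0.4]
opening: 0.301
```

```bash
python3 tip.py w10
```

```text
16.05 [ 0.5094 -0.024   0.0197] 0.3009895288017378 [1.1994 0.7231 0.2704]
lowest gripper z 0.04838062671473882
rib pts n 2919 ymin/max -0.04503755424716504 0.00034446674577427033 rect ((505.9237060546875, -18.671611785888672), (40.14625930786133, 43.56401062011719), 46.60220718383789)
tcp in plate [-0.0758 -0.0065]
base comp plate x -0.1295082276150701 -0.0467804538837881 y 0.06254813122350748 0.11162216476287276 [  151     0   204   128 19710]
base comp plate x -0.11686357839076968 -0.035099504607990446 y -0.03546480853182126 0.026403268619599494 [  202   204   167   113 10281]
base comp plate x 0.04306368607373659 0.08019140474090432 y -0.0883157502595039 -0.06793649019779421 [ 496  363   64   34 1132]
```

Call:
{"api": "step_arm", "payload": {"motion": [[0,2,0,0,0,0,178],[0,4,0,0,0,0,178],[0,6,0,0,0,0,178],[0,8,0,0,0,0,178],[0,11,0,0,0,0,178],[0,14,0,0,0,0,178],[0,18,0,0,0,0,178],[0,22,0,0,0,0,178],[0,27,0,0,0,0,178],[0,32,0,0,0,0,178]]}}

```text
time_s: 17.3
eef_pos: [0.541, -0.0287, 0.0193]
eef_rot: [-0.461, -0.536, -0.461, 0.536]
wrist_force: [-2.2, 1.3, -1.7]
opening: 0.303
```

Call:
{"api": "step_arm", "payload": {"motion": [[0,5,0,0,0,0,178],[0,10,0,0,0,0,178],[0,15,0,0,0,0,178],[0,20,0,0,0,0,178],[0,25,0,0,0,0,178],[0,30,0,0,0,0,178],[0,35,0,0,0,0,178],[0,40,0,0,0,0,178],[0,45,0,0,0,0,178],[0,50,0,0,0,0,178]]}}

```text
time_s: 18.55
eef_pos: [0.5905, -0.0362, 0.0195]
eef_rot: [-0.461, -0.536, -0.461, 0.536]
wrist_force: [-1.9, 0.4, -1.5]
opening: 0.303
```

Call:
{"api": "step_arm", "payload": {"motion": [[0,5,0,0,0,0,178],[0,10,0,0,0,0,178],[0,15,0,0,0,0,178],[0,20,0,0,0,0,178],[0,25,0,0,0,0,178],[0,30,0,0,0,0,178],[0,35,0,0,0,0,178],[0,40,0,0,0,0,178],[0,45,0,0,0,0,178],[0,50,0,0,0,0,178]]}}

```text
time_s: 19.8
eef_pos: [0.64, -0.0437, 0.0195]
eef_rot: [0.461, 0.536, 0.461, -0.536]
wrist_force: [-2.6, 0.6, -0.2]
opening: 0.303
```

Call:
{"api": "step_arm", "payload": {"motion": [[0,4,0,0,0,0,178],[0,8,0,0,0,0,178],[0,12,0,0,0,0,178],[0,16,0,0,0,0,178],[0,20,0,0,0,0,178],[0,24,0,0,0,0,178],[0,27,0,0,0,0,178]]}}

```text
time_s: 20.68
eef_pos: [0.6666, -0.0478, 0.0195]
eef_rot: [0.461, 0.536, 0.461, -0.536]
wrist_force: [-4.0, 1.2, 0.0]
opening: 0.308
```

```bash
python3 tip.py w11; python3 - <<'E'
from h import *
print(plan([.5116,.078,.0195],PY))
E
```

```text
20.725 [ 0.6666 -0.0478  0.0195] 0.2958893787950197 [-1.137   1.3863 -0.5535]
lowest gripper z 0.04965421744604042
rib pts n 2946 ymin/max -0.06720618766897421 -0.022511594346100505 rect ((663.3731689453125, -43.006568908691406), (47.65296173095703, 40.508819580078125), 35.554317474365234)
tcp in plate [ 0.0831 -0.0066]
base comp plate x 0.0344752498787637 0.11480566644272758 y -0.035406194827922496 0.02522161849703524 [  186   207   167   110 10533]
(array([  -0.0203, -172.5427, -101.185 ]), array([-0.0556,  0.0006, -0.0431]), 0)
```

M is past the line (34 to 115 mm), with drag of 2 to 4 N against under 1 N for R. It still has to be compared with L.

Call:
{"api": "step_arm", "payload": {"motion": [[0,-3,0,0,0,0,160],[-16,-3,0,0,0,0,150],[-32,-5,-2,0,0,0,150],[-32,-45,-25,0,0,0,150],[-32,-90,-50,0,0,0,150],[-32,-135,-80,0,0,0,150],[-32,-164,-96,0,0,0,150],[-32,-172,-98,0,0,0,150],[-16,-172,-98,0,0,0,150],[-5,-172,-98,0,0,0,150]]}}

```text
time_s: 21.98
eef_pos: [0.5119, 0.0741, 0.0237]
eef_rot: [0.461, 0.536, 0.461, -0.536]
wrist_force: [-1.1, -0.2, -0.2]
opening: 0.412
```

Call:
{"api": "step_arm", "payload": {"motion": [[3,0,0,0,0,0,165],[5,0,0,0,0,0,178],[5,0,0,0,0,0,178],[5,0,0,0,0,0,178]]}}

```text
time_s: 22.48
eef_pos: [0.5113, 0.0748, 0.0197]
eef_rot: [0.461, 0.536, 0.461, -0.536]
wrist_force: [0.7, -0.7, 0.6]
opening: 0.302
```

```bash
python3 tip.py w12
```

```text
22.525 [0.5113 0.0748 0.0197] 0.3024835896485534 [-0.0902 -0.4259  0.4876]
lowest gripper z 0.04815565401681966
rib pts n 2938 ymin/max 0.05680441280378487 0.10122497975596279 rect ((509.4149475097656, 81.18981170654297), (38.80817413330078, 43.579917907714844), 43.22454071044922)
tcp in plate [-0.0888  0.0916]
base comp plate x -0.13054392505052317 -0.04709332805149528 y 0.06391808547999368 0.12829442493621943 [  200   197   167   118 10767]
base comp plate x 0.03461377807343855 0.07038336136981051 y 0.0005979871066455521 0.026391425446029956 [ 503  368   57   41 1128]
```

Call:
{"api": "step_arm", "payload": {"motion": [[0,2,-2,0,0,0,178],[0,4,-3,0,0,0,178],[0,6,-3,0,0,0,178],[0,8,-3,0,0,0,178],[0,11,-3,0,0,0,178],[0,15,-3,0,0,0,178],[0,20,-3,0,0,0,178],[0,25,-3,0,0,0,178],[0,30,-3,0,0,0,178],[0,35,-3,0,0,0,178]]}}

```text
time_s: 23.78
eef_pos: [0.5463, 0.0726, 0.0194]
eef_rot: [-0.461, -0.536, -0.461, 0.536]
wrist_force: [-1.3, -0.2, -1.1]
opening: 0.31
```

Call:
{"api": "step_arm", "payload": {"motion": [[0,5,0,0,0,0,178],[0,10,0,0,0,0,178],[0,15,0,0,0,0,178],[0,20,0,0,0,0,178],[0,25,0,0,0,0,178],[0,30,0,0,0,0,178],[0,35,0,0,0,0,178],[0,40,0,0,0,0,178],[0,45,0,0,0,0,178],[0,50,0,0,0,0,178]]}}

```text
time_s: 25.02
eef_pos: [0.5958, 0.0651, 0.0195]
eef_rot: [-0.461, -0.536, -0.461, 0.536]
wrist_force: [-1.0, -0.1, -0.5]
opening: 0.3
```

Call:
{"api": "step_arm", "payload": {"motion": [[0,5,0,0,0,0,178],[0,10,0,0,0,0,178],[0,15,0,0,0,0,178],[0,20,0,0,0,0,178],[0,25,0,0,0,0,178],[0,30,0,0,0,0,178],[0,35,0,0,0,0,178],[0,40,0,0,0,0,178],[0,45,0,0,0,0,178],[0,50,0,0,0,0,178]]}}

```text
time_s: 26.28
eef_pos: [0.6452, 0.0576, 0.0195]
eef_rot: [0.461, 0.536, 0.461, -0.536]
wrist_force: [-0.8, -0.6, -0.9]
opening: 0.299
```

Call:
{"api": "step_arm", "payload": {"motion": [[0,5,0,0,0,0,178],[0,10,0,0,0,0,178],[0,15,0,0,0,0,178],[0,20,0,0,0,0,178],[0,25,0,0,0,0,178],[0,29,0,0,0,0,178],[0,33,0,0,0,0,178],[0,37,0,0,0,0,178]]}}

```text
time_s: 27.28
eef_pos: [0.6817, 0.0521, 0.0195]
eef_rot: [0.461, 0.536, 0.461, -0.536]
wrist_force: [-0.5, -0.2, -0.1]
opening: 0.301
```

```bash
python3 tip.py w13
```

```text
27.325 [0.6817 0.0521 0.0195] 0.3008384415189128 [-0.1166 -0.0006  0.6334]
lowest gripper z 0.04956904320929839
rib pts n 2909 ymin/max 0.031805278569602 0.07606888061458111 rect ((678.7006225585938, 56.692039489746094), (48.7808837890625, 40.09812545776367), 33.540061950683594)
tcp in plate [0.0832 0.0944]
base comp plate x 0.03465308470569542 0.11482881135710317 y 0.06465234673491271 0.12516854148760706 [  186   210   167   109 10244]
```

L is also under about 1 N and past the line (35 to 115 mm), so M is the rough one. All three are past the line. I'll go back to M and feel it briefly once more before gripping.

Call:
{"api": "step_arm", "payload": {"motion": [[0,-3,0,0,0,0,160],[-16,-4,0,0,0,0,150],[-32,-6,5,0,0,0,150],[-32,-9,45,0,0,0,150],[-32,-9,85,0,0,0,150],[-32,-9,100,0,0,0,150],[-16,-9,100,0,0,0,150],[-5,-9,100,0,0,0,165],[0,-9,100,0,0,0,178],[0,-9,100,0,0,0,178]]}}

```text
time_s: 28.58
eef_pos: [0.657, -0.0443, 0.0184]
eef_rot: [-0.461, -0.536, -0.462, 0.536]
wrist_force: [0.4, 1.1, 1.0]
opening: 0.303
```

Call:
{"api": "step_arm", "payload": {"motion": [[0,3,0,0,0,0,178],[0,5,0,0,0,0,178],[0,7,0,0,0,0,178],[0,9,0,0,0,0,178],[0,10.5,0,0,0,0,178],[0,12,0,0,0,0,178]]}}

```text
time_s: 29.32
eef_pos: [0.6689, -0.0471, 0.0194]
eef_rot: [-0.461, -0.536, -0.461, 0.536]
wrist_force: [-4.0, 0.4, 2.3]
opening: 0.301
```

Call:
{"api": "step_arm", "payload": {"motion": [[0,2,0,0,0,0,178],[0,4,0,0,0,0,178]]}}

```text
time_s: 29.58
eef_pos: [0.6733, -0.0477, 0.0194]
eef_rot: [-0.461, -0.536, -0.461, 0.536]
wrist_force: [-2.8, 0.9, 1.4]
opening: 0.3
```

Call:
{"api": "step_arm", "payload": {"motion": [[0,2,0,0,0,0,178],[0,4,0,0,0,0,178]]}}

```text
time_s: 29.82
eef_pos: [0.6775, -0.0484, 0.0194]
eef_rot: [-0.461, -0.536, -0.461, 0.536]
wrist_force: [-2.6, 1.5, 1.1]
opening: 0.304
```

Call:
{"api": "step_arm", "payload": {"motion": [[0,2,0,0,0,0,178],[0,4,0,0,0,0,178]]}}

```text
time_s: 30.08
eef_pos: [0.6814, -0.049, 0.0194]
eef_rot: [-0.461, -0.536, -0.461, 0.536]
wrist_force: [-2.6, 0.6, 0.5]
opening: 0.303
```

```bash
python3 tip.py w14
```

```text
30.125 [ 0.6814 -0.049   0.0194] 0.3029521274157183 [-1.8733  1.6072  1.4642]
lowest gripper z 0.049310188297689676
rib pts n 2913 ymin/max -0.06902485474845002 -0.02428981158294831 rect ((678.0057373046875, -44.29526901245117), (48.40111541748047, 39.92891311645508), 34.89469909667969)
tcp in plate [ 0.0979 -0.0056]
base comp plate x 0.0354877392968711 0.11570653030215242 y 0.06471893185522 0.11241173360808081 [  129     0   204   125 19857]
base comp plate x 0.04913313379773488 0.12954650752648472 y -0.03506189571380175 0.0253197351622032 [  186   209   167   109 10289]
```

M's repeated feel is a steady 2.6 to 4.0 N against under 1 N for the other two, so M is rough. Gripping now: centre the jaws, rise 2 mm and close.

Call:
{"api": "step_arm", "payload": {"motion": [[-2,-4,0,0,0,0,178],[-2,-8,0,0,0,0,190],[-2,-8,0,0,0,0,255],[-2,-8,0,0,0,0,255],[-2,-8,0,0,0,0,255],[-2,-8,0,0,0,0,255],[-2,-8,0,0,0,0,255]]}}

```text
time_s: 31.0
eef_pos: [0.6735, -0.0478, 0.0221]
eef_rot: [0.461, 0.536, 0.461, -0.536]
wrist_force: [-2.5, 0.8, 5.2]
opening: 0.125
```

```bash
python3 tip.py w15
```

```text
31.05 [ 0.6735 -0.0478  0.0221] 0.12085487671906162 [-2.244   0.958   5.8399]
lowest gripper z 0.0525910681081621
rib pts n 2575 ymin/max -0.06953983232824225 -0.024624094943072265 rect ((672.50146484375, -46.406707763671875), (37.259586334228516, 37.79622268676758), 34.372337341308594)
tcp in plate [ 0.09   -0.0056]
base comp plate x 0.035504487531788025 0.11582870197170175 y 0.06447388933825718 0.11308532293854108 [  152     0   200   125 19781]
base comp plate x 0.048235502663081166 0.1286240134744838 y -0.03248318288332425 0.025276371585842717 [  201   207   165   104 10185]
```

Call:
{"api": "step_arm", "payload": {"motion": [[-8,0,0,0,0,0,255],[-20,0,0,0,0,0,255],[-40,0,0,0,0,0,255],[-65,0,0,0,0,0,255],[-90,0,0,0,0,0,255],[-105,0,0,0,0,0,255],[-110,0,0,0,0,0,255],[-110,0,0,0,0,0,255]]}}

```text
time_s: 32.05
eef_pos: [0.6732, -0.0477, 0.1313]
eef_rot: [-0.461, -0.536, -0.461, 0.536]
wrist_force: [-0.3, 0.1, -8.7]
opening: 0.12
```

```bash
cat > rack.py <<'E'
from h import *
import sys
dz=float(sys.argv[1]);ry=np.radians(3.8);a=np.radians(14)
rx=float(sys.argv[2]) if len(sys.argv)>2 else .040
T=pose();o=ctrl.get_obs();print(o['time_s'],T[:3,3],o['opening'],o['wrist_force'])
c,s=np.cos(ry),np.sin(ry)
y=np.array([c*np.cos(a),s*np.cos(a),np.sin(a)]);z=np.array([s,-c,0]);x=np.cross(y,z);G=np.c_[x,y,z]
sole=np.array([.5505+c*rx,.353+s*rx,.036+rx*np.tan(a)+dz])
tcp=sole-.0021*x+.0015*y
print('sole',sole,'tcp',tcp,'shift',T[:3,:3].T@(tcp-T[:3,3])*1000,'rv',np.degrees(R.from_matrix(T[:3,:3].T@G).as_rotvec()))
E
python3 rack.py .06
```

```text
32.05 [ 0.6732 -0.0477  0.1313] 0.11993300263525788 [-0.2815  0.0902 -8.6585]
sole [0.5904 0.3557 0.106 ] tcp [0.5914 0.3557 0.1084] shift [  22.9882 -141.2629 -386.6439] rv [-12.3487   1.5106  13.9648]
```

Call:
{"api": "step_arm", "payload": {"motion": [[0,-15,-20,0,0,0,255],[0,-40,-65,-1,0,2,255],[0,-65,-115,-3,0.4,4,255],[0,-90,-170,-5,0.6,6,255],[0,-110,-225,-7,0.9,8,255],[5,-125,-275,-9,1.1,10,255],[10,-135,-320,-10.5,1.3,12,255],[15,-140,-355,-12,1.5,13.5,255],[20,-141,-378,-12.3,1.5,14,255],[23,-141,-387,-12.3,1.5,14,255]]}}

```text
time_s: 33.3
eef_pos: [0.59, 0.3569, 0.1063]
eef_rot: [0.571, 0.541, 0.454, -0.418]
wrist_force: [0.1, -0.5, -9.4]
opening: 0.122
```

```bash
python3 rack.py .006; python3 - <<'E'
from h import *
T=pose();p,d=ctrl.camera('wrist');cv2.imwrite('pics/w16.png',p[:,:,::-1])
p,d=ctrl.camera('scene');cv2.imwrite('pics/s16.png',cv2.resize(p[130:290,340:500,::-1],None,fx=3,fy=3))
a=cv2.imread('pics/w16.png');b=cv2.imread('pics/s16.png');cv2.imwrite('pics/c16.png',np.hstack([cv2.resize(a,(400,300)),cv2.resize(b,(400,300))]))
E
```

```text
33.3 [0.59   0.3569 0.1063] 0.12241182656831126 [ 0.1042 -0.4869 -9.3778]
sole [0.5904 0.3557 0.052 ] tcp [0.5914 0.3557 0.0544] shift [ 50.7063 -11.2      1.177 ] rv [0.0601 0.0632 0.1662]
```

View pics/c16.png

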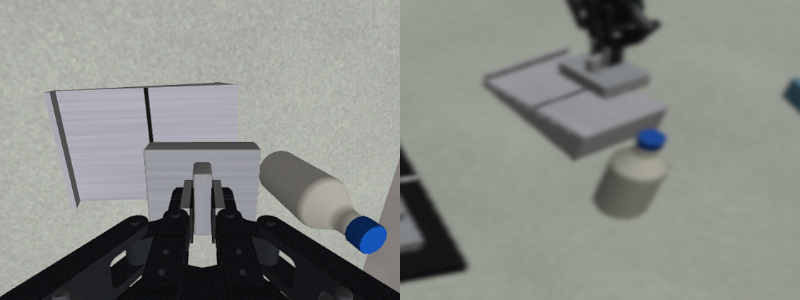

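The wrist half shows the weight above the rack's upper part, with the rack line end at (148,88) and the high corner at (238,83). The bottle is clear at the right. The scene half agrees. I'll check the rack pose from those pixels before lowering.

```bash
python3 - <<'E'
from h import *
T=pose();f=1.4
print(cast('wrist',[[148*f,88*f]],.036,T),cast('wrist',[[238*f,83*f]],.057,T),cast('wrist',[[57*f,92*f]],.015,T))
E
python3 rack.py .006
```

```text
[[0.5496 0.4191 0.036 ]] [[0.6316 0.4292 0.057 ]] [[0.4652 0.4099 0.015 ]]
33.4 [0.5908 0.356  0.1068] 0.1228750751829975 [-0.1767  0.6517 -8.8011]
sole [0.5904 0.3557 0.052 ] tcp [0.5914 0.3557 0.0544] shift [ 50.9783 -12.0811   0.2936] rv [0.0041 0.0703 0.1202]
```

Call:
{"api": "step_arm", "payload": {"motion": [[12,1,-1,0,0,0,255],[25,-3,-3,0,0,0,255],[38,-5,-3,0,0,0,255],[46,-7,-3,0,0,0,255],[50,-8,-3,0,0,0,255],[50,-8,-3,0,0,0,255],[50,-8,-3,0,0,0,255]]}}

```text
time_s: 34.28
eef_pos: [0.5966, 0.3595, 0.0588]
eef_rot: [0.572, 0.543, 0.453, -0.416]
wrist_force: [-0.1, -0.1, -8.8]
opening: 0.123
```

Call:
{"api": "step_arm", "payload": {"motion": [[1,-0.2,0,0,0,0,255],[2,-0.5,0,0,0,0,255],[3,-0.7,0,0,0,0,255],[4,-1,0,0,0,0,255],[4,-1,0,0,0,0,255]]}}

```text
time_s: 34.9
eef_pos: [0.596, 0.3592, 0.0537]
eef_rot: [0.571, 0.543, 0.453, -0.417]
wrist_force: [-0.8, 0.0, -7.7]
opening: 0.122
```

Call:
{"api": "step_arm", "payload": {"motion": [[1,-0.2,0,0,0,0,255],[2,-0.5,0,0,0,0,255],[2,-0.5,0,0,0,0,255]]}}

```text
time_s: 35.28
eef_pos: [0.596, 0.3592, 0.0517]
eef_rot: [0.571, 0.543, 0.453, -0.417]
wrist_force: [-1.5, -0.1, -8.9]
opening: 0.123
```

Call:
{"api": "step_arm", "payload": {"motion": [[1,-0.2,0,0,0,0,255],[2,-0.5,0,0,0,0,255],[2,-0.5,0,0,0,0,255]]}}

```text
time_s: 35.65
eef_pos: [0.5959, 0.3592, 0.0496]
eef_rot: [0.571, 0.543, 0.453, -0.417]
wrist_force: [0.5, 0.2, -9.1]
opening: 0.123
```

Call:
{"api": "step_arm", "payload": {"motion": [[0.5,-0.1,0,0,0,0,255],[1,-0.3,0,0,0,0,255],[1,-0.3,0,0,0,0,255]]}}

```text
time_s: 36.02
eef_pos: [0.5961, 0.3593, 0.0489]
eef_rot: [0.571, 0.543, 0.453, -0.417]
wrist_force: [-0.6, -0.9, -7.9]
opening: 0.119
```

Call:
{"api": "step_arm", "payload": {"motion": [[0.5,-0.1,0,0,0,0,255],[1,-0.3,0,0,0,0,255],[1,-0.3,0,0,0,0,255]]}}

```text
time_s: 36.4
eef_pos: [0.5964, 0.3594, 0.0488]
eef_rot: [0.572, 0.543, 0.453, -0.416]
wrist_force: [-4.5, -3.3, 1.0]
opening: 0.122
```

Call:
{"api": "step_arm", "payload": {"motion": [[0.5,-0.1,0,0,0,0,255],[1,-0.3,0,0,0,0,255],[1,-0.3,0,0,0,0,255]]}}

```text
time_s: 36.78
eef_pos: [0.5967, 0.3595, 0.0488]
eef_rot: [0.572, 0.543, 0.453, -0.416]
wrist_force: [-7.0, -3.6, 6.5]
opening: 0.122
```

Contact is firm (about +6 N net push). I'll release gently and retreat along the tool axis.

Call:
{"api": "step_arm", "payload": {"motion": [[0,0,0,0,0,0,235],[0,0,0,0,0,0,200],[0,0,0,0,0,0,160],[-3,0,0,0,0,0,140],[-15,0,0,0,0,0,140],[-35,0,0,0,0,0,140],[-60,0,0,0,0,0,140],[-85,0,0,0,0,0,140],[-100,0,0,0,0,0,140],[-100,0,0,0,0,0,140]]}}

```text
time_s: 38.02
eef_pos: [0.5725, 0.3583, 0.1461]
eef_rot: [0.572, 0.544, 0.452, -0.415]
wrist_force: [0.2, -1.0, -0.6]
opening: 0.453
```

Call:
{"api": "step_arm", "payload": {"motion": [[-20,-40,0,0,0,0,140],[-40,-80,0,0,0,0,140],[-60,-120,0,0,0,0,140],[-80,-160,0,0,0,0,140],[-90,-180,0,0,0,0,140],[-90,-180,0,0,0,0,140]]}}

```text
time_s: 38.78
eef_pos: [0.3745, 0.3449, 0.1869]
eef_rot: [0.572, 0.542, 0.453, -0.416]
wrist_force: [0.7, 0.1, -0.4]
opening: 0.455
```

```bash
python3 - <<'E'
from h import *
o=ctrl.get_obs();print(o['time_s'],o['eef_pos'],o['wrist_force'])
p,d=ctrl.camera('top');q,e=ctrl.camera('scene')
cv2.imwrite('pics/f1.png',np.vstack([cv2.resize(p[60:290,80:480,::-1],(520,299)),cv2.resize(q[120:340,120:520,::-1],(520,286))]))
E
```

```text
38.775 [0.3745 0.3449 0.1869] [ 0.6764  0.1142 -0.3826]
```

View pics/f1.png

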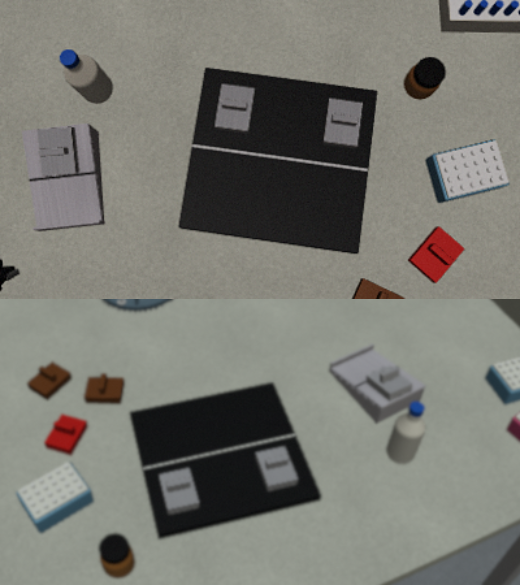

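The rough weight lies on the rack's upper half at (57,150). The two polished ones stand past the line at (235,107) and (343,121), and the bystanders look untouched. I'll check numerically that it holds still for a second.

Call:
{"api": "step_arm", "payload": {"motion": [[0,0,0,0,0,0,140],[0,0,0,0,0,0,140],[0,0,0,0,0,0,140],[0,0,0,0,0,0,140],[0,0,0,0,0,0,140],[0,0,0,0,0,0,140],[0,0,0,0,0,0,140],[0,0,0,0,0,0,140]]}}

```text
time_s: 39.88
eef_pos: [0.3757, 0.3448, 0.1873]
eef_rot: [0.571, 0.543, 0.453, -0.417]
wrist_force: [0.4, -0.0, -1.1]
opening: 0.453
```

```bash
python3 - <<'E'
from h import *
p,d=ctrl.camera('top');q,e=ctrl.camera('scene')
a=cv2.imread('pics/f1.png').astype(int);b=np.vstack([cv2.resize(p[60:290,80:480,::-1],(520,299)),cv2.resize(q[120:340,120:520,::-1],(520,286))]).astype(int)
D=abs(a-b).max(2);print('rack crop diff',D[110:240,15:110].max(),'whole',D.max(),(D>25).sum())
print(ctrl.get_obs()['time_s'])
if (D>40).sum()<20: print(ctrl.hand_in())
E
```

```text
rack crop diff 11 whole 76 87
39.975
```

The rack area is unchanged (noise only). The few other changed pixels are probably the arm settling at the picture edge. I'll confirm that and hand in.

```bash
python3 - <<'E'
from h import *
p,d=ctrl.camera('top');q,e=ctrl.camera('scene')
a=cv2.imread('pics/f1.png').astype(int);b=np.vstack([cv2.resize(p[60:290,80:480,::-1],(520,299)),cv2.resize(q[120:340,120:520,::-1],(520,286))]).astype(int)
r,c=np.where(abs(a-b).max(2)>25);print(r.min(),r.max(),c.min(),c.max(),np.median(r),np.median(c))
print(ctrl.hand_in(),ctrl.get_obs()['time_s'])
E
```

```text
258 291 0 19 275.0 8.0
the job is handed in; nothing more can be done
the job is handed in; nothing more can be done
```

The job is handed in at about 40 s. All three weights were slid past the white line, and only then was the rough one (the middle weight) lifted and laid tilted on the rack's upper half.

**Which one drags:** the middle weight read 1.9 to 4.0 N, and 2.6 to 4.0 N on a repeat push. Those readings sit at or below the stated 4–9 N. The left and right weights mostly read under 1 N (the left 1.3 N at its first touch), so the choice rests on that clear difference.

**Last checks:**
- **Polished weights:** both were wholly past the line when I left them, about 35 to 115 mm beyond it on the plate, and the final picture shows them still there.
- **Rough weight:** it did not move on the rack for over 1 s after release. The only changed pixels were the gripper at the picture's edge.
- **Bystanders:** the tip box, bottle, jar and the brown and red look-alikes appear untouched in the final view.

**What went wrong or disagreed:**
- **Tool length:** the finger tips sit about 26 to 33 mm behind the reported TCP. My first pass therefore went over the ribs without touching anything.
- **Contact on the right weight:** the next descent rested on its base with about 15 N. I raised the arm and carried on.
- **Rack position:** the top and wrist cameras differed by about 4 to 6 mm sideways, so I placed at a point between the two.

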